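# Close the check-valve dish and hold it crosswise over the filter bowl

## Robot

A 6-joint arm with a two-finger parallel gripper is mounted at the origin on the work surface. World frame = base frame: x ahead of the robot, y to its left, z up, the work surface at z = 0. Lengths are in mm, angles in rad, forces in N, time in s.
With the tool pointing down it reaches from about 350 to 875 mm from the base axis. Payload 4.2 kg.
Tool frame: the origin (TCP) lies at the very end of the fingers, on their centre line; the grasp point (between the pads) lies 19 mm behind it; z points along the fingers, y is the direction in which the jaws open and shut (so a half turn about z gives the same grasp; the last joint's range is limited). The gripper opens to 85 mm and grips with 20 to 120 N. Pads are 22 mm wide; open, the fingers measure 114 mm over their backs; the gripper's body (76 mm by 85 mm) begins 54 mm behind the grasp point. The pads swing forward as they close: fully open they stand 13 mm farther back than shut.
Start: joints at [1.52, 0.385, 0.008, 0, -1.194, -0.259], TCP at [190.51, 595.235, 231.312] pointing down, gripper open.
Joint ranges: [-3.14, 3.14], [-1.21, 2.06], [-1.07, 1.41], [-3.16, 2.05], [-2.99, -0.16], [-3.1, 3.1]. Speed limits (rad/s): [2.79, 2.79, 3.14, 3.14, 3.14, 3.14].

## Interface

Orientations are given as a unit quaternion [x, y, z, w].
In Python, from bench import read_state, get_image, camera_params, job_done gives the robot as it stands.
- The arm moves only by the tool send_rows, never from a script. Its arguments are lists of equal length, an entry for each row: "translation": the shift along the tool's x, y, z in m, a list of three; "yaw": the turn about the tool's z in degrees; "fingers": the closure in counts, from 0 (fully open) to 255 (shut). A call has 1 to 12 rows; each row is the pose to reach, as a shift and turn from the pose measured when the call began, along the tool's axes at that moment; what a row does not reach only later rows make up. A row lasts 1/10 s, in which the tool goes at most 50 mm and 8.59 degrees, less where a joint would pass 70% of its speed; a pose out of reach is approached as far as the arm can. A call with a gripper value outside its range is refused whole. The fingers move at their own pace and stop on an object; the grip force is fixed at half the most. Time passes only in rows, so rows that repeat a pose let the fingers close. It gives the time, the measured TCP pose, the force and the opening at its end, in the units of the state.
- read_state(): the state, without advancing time (a new reading comes with each control period).
- get_image(name): name is "scene" or "top" or "wrist"; returns the picture (384x512x3 uint8, blue, green, red); there is no depth.
- camera_params(name): a dict with "mtx" (3x3 intrinsics, pixels), "rvec" (rotation vector, rad) and "tvec" (3), from world to camera coordinates, as OpenCV has them; the wrist camera has in their place "tool_from_camera" (4x4, takes a point from camera to tool coordinates, whose origin is the TCP and whose axes are the flange's). Camera axes: x right, y down, z forward; pixel columns grow to the right and rows downward; lengths in mm; the calibration is good to about 2 mm. A picture is of the moment at which its call begins: read the wrist's pose just before it. camera_params takes no time and is no camera call.
- job_done(): hands the job in, once; it reports no verdict.
The state is a dict: "clock": time; "joints": joint angles; "joint_vel": joint speeds; "joint_efforts": joint torques, N m; "position": TCP position; "ee_rot": TCP orientation; "contact_force": force on the tool from outside, world axes, zero at the start; "wrist_torque": the same for the moment, N m; "gripper_width": finger opening in mm.
Only numpy, scipy, OpenCV 4.12 (cv2) and the standard library are available. Lean on these libraries where they do the work, as an engineer would, in place of code of your own. Each camera call takes 0.05 s, during which the arm holds its last target.

## Task

Lower the holed guard plate gently (do not let it drop) over the two pins of the valve dish, which stands on the black block, until it lies flush. Then grip the dish itself, lift it off with its guard on and its loose ball in the middle, turn it level through a quarter turn so that its two wings line up with the two notches in the rim of the filter bowl, and finish holding it there: level, centred over the bowl's mouth and a few centimetres clear above the rim, still in the gripper, ball at rest in the middle. Never let the ball roll far from the middle of the dish, and leave the other things on the table where they are.

Things in the scene. Friction and masses are not known exactly. Their poses are not given: they have to be found in the camera images.
- seat: The valve dish: loose aluminium plate, 0.3 to 0.52 kg, 20 mm thick, 150 mm long (x). Its middle is a 62 mm square with flat upright sides 62 mm apart across y: grip these. The wings at both x ends are 44 mm wide. Origin: centre of the underside, z up. It starts lying on the black block, underside 35 mm above the table, and slides there if pushed. Both ends are alike.
- pin_tip (a point): Tip of one of the dish's two upright 8 mm steel pins, which stand on the wings at x = +52 mm (this one) and -52 mm in the dish's frame. They rise 20 mm above the dish's top face, the last 5 mm tapered.
- seat_middle (a point): Middle of the dish's round hollow, 12.6 mm above the dish's underside, where the ball's centre rests. The hollow is 46 mm across; its floor is a shallow cone (8 degrees) that lets the ball settle in the middle.
- ball_center (a point): Centre of the loose steel ball, 16 mm in diameter, 17 g, that rolls freely in the hollow of the valve dish.
- guard: The guard plate: loose brass channel, 0.15 kg, 124 mm long (x), 46 mm wide (y), sheet 5 mm thick, with three holes. Its long edges are turned up into flanges 80 mm long, reaching 24 mm above the underside, outer faces 46 mm apart: grip these. Origin: centre of the underside, z up. Starts flat on the table, flanges up. Flush on the dish, its underside lies 20 mm above the dish's underside.
- guard_hole (a point): Underside mouth of one of the guard's two 11 mm pin holes, at x = +52 mm (this one) and -52 mm in the guard's frame; a 35 mm round hole lies in the middle. Both ends are alike.
- cradle: The black block, fixed, 130 mm long (x) x 44 mm wide (y) x 35 mm high, on which the valve dish starts, lengthwise and centred. Origin: centre of its underside.
- bowl: The filter bowl: fixed, open, round white plastic vessel, 120 mm outside diameter (132 mm over the collar), 110 mm high. Two notches, 50 mm wide and 25 mm deep, are cut in its rim on its x axis, at +x and -x; this axis lies a quarter turn from the black block's and the dish's at the start. Origin: centre of its underside.
- bowl_mouth (a point): Centre of the bowl's mouth, at rim height, 110 mm above the table; x axis through the notches.
- blank: Bystander: a blank plate of the same channel shape and size as the guard plate, but with no holes. Leave alone.
- oring: Bystander: black rubber sealing ring, 90 mm across, lying flat.
- wrench: Bystander: wrench.
- beaker: Bystander: open cup, 80 mm across, 100 mm high.
- spray: Bystander: white bottle, 66 mm across, 170 mm high.
- brush: Bystander: brush.
- greasepot: Bystander: small closed pot, 56 mm across, 45 mm high.

How it is judged (in metres and radians):
On the way, in this order (a step that is already met when the one before it is completed fails the run):
1. the guard plate lies flush over both pins while the dish still stands on its block (z of guard in the frame of seat between 0.018 and 0.0225 m and horizontal distance between guard and seat below 0.005 m and angle between the x axis of guard and the x axis of seat, either way round below 0.06 rad and height (world z) of seat below 0.04 m and contact force between the fingers and guard below 0.5 N), for 0.2 s.
2. the dish, with its guard on, is lifted level off the block (z of guard in the frame of seat between 0.018 and 0.0225 m and horizontal distance between guard and seat below 0.005 m and angle between the x axis of guard and the x axis of seat, either way round below 0.06 rad and height (world z) of seat above 0.06 m and angle between seat's own z axis and vertical below 0.1 rad and contact force between the fingers and seat above 1 N), for 0.1 s.
At the end, for the whole second after the job is handed in: Dish held in the gripper over the bowl: within 15 mm of its axis, underside 12 to 100 mm above the rim, off the bowl, long axis within 0.12 rad of the notches, level within 0.06 rad, at rest; guard flush (2 mm) over both pins; ball at rest within 6 mm of the middle (z of guard in the frame of seat between 0.018 and 0.0225 m and horizontal distance between guard and seat below 0.005 m and angle between the x axis of guard and the x axis of seat, either way round below 0.06 rad and z of seat in the frame of bowl_mouth between 0.012 and 0.1 m and horizontal distance between seat and bowl_mouth below 0.015 m and angle between the x axis of seat and the x axis of bowl_mouth, either way round below 0.12 rad and angle between seat's own z axis and vertical below 0.06 rad and distance between ball_center and seat_middle below 0.006 m and linear speed of seat below 0.02 m/s and linear speed of ball below 0.03 m/s and contact force between the fingers and seat above 1 N and contact force between seat and bowl below 0.5 N); the arm keeps its last pose, push and grip.
It fails at once if the ball rolled more than 10 mm from the middle of the dish (distance between ball_center and seat_middle above 0.01 m).
It fails at once if the dish was tipped by more than 0.2 rad (angle between seat's own z axis and vertical above 0.2 rad).
It fails at once if the guard was let fall onto the dish instead of being lowered (a few mm do no harm), or rammed onto it with over 40 N (contact force between guard and seat above 40 N or (horizontal distance between guard and seat below 0.02 m and z of guard in the frame of seat between 0.0235 and 0.06 m and contact force between the fingers and guard below 0.3 N and linear speed of guard above 0.35 m/s)).
It fails at once if a bystander was moved by more than 25 mm (distance of any of blank, oring, wrench, beaker, spray, brush, greasepot from where it was at the start of the episode above 0.025 m).
It also fails if it takes over 64 s, if anything falls off the work surface, if the arm or the gripper's body presses on something with over 40 N, if the wrist force passes 120 N, or if a joint passes its speed limit or range.

## Working session

There is one attempt and no reset: what is moved stays moved. The work goes in short steps, Python scripts to look and compute and a tool call to move; the robot and the scene stay as the last step left them, time stands still between calls to the robot, and variables do not carry over. Pictures are saved under pics/ and viewed, and the job is handed in when it is done.

Besides the shell and the picture viewer there is one more tool, called after "Call:" as name(argument=value, ...) on one line, values as JSON. send_rows: Moves the arm, as the interface text tells. Its arguments: {"type":"object","properties":{"translation":{"type":"array","items":{"type":"array","items":{"type":"number"}}},"yaw":{"type":"array","items":{"type":"number"}},"fingers":{"type":"array","items":{"type":"number"}}},"required":["translation","yaw","fingers"]}

```bash
ls; mkdir -p pics
python3 - <<'E'
from bench import *
import cv2
print(read_state())
for n in ("scene","top","wrist"):
    print(n,camera_params(n))
    cv2.imwrite(f"pics/{n}0.png",get_image(n))
E
```

```text
pics
{'clock': 0.0, 'joints': array([ 1.51956660e+00,  3.85560437e-01,  6.63009841e-03, -4.87840940e-04,
       -1.19404472e+00, -2.58616950e-01]), 'joint_vel': array([ 0.00039664,  0.00053859,  0.00076426,  0.00102502, -0.00062871,
        0.0007604 ]), 'joint_efforts': array([ 8.22813399e-04, -3.92288840e+01,  1.88407338e+01,  4.18618083e+00,
       -4.55533256e-03,  7.04257474e-06]), 'position': array([190.36661646, 594.67920623, 230.22259761]), 'ee_rot': array([ 9.88008862e-01, -1.54393167e-01, -1.12739526e-04,  1.10698000e-03]), 'contact_force': array([-0.17788688,  1.06952765, -0.54388384]), 'wrist_torque': array([-0.04877061,  0.07307763, -0.02725865]), 'gripper_width': 85.2854741877616}
scene {'mtx': array([[377.20890242,   0.        , 258.05458793],
       [  0.        , 377.20890242, 189.06808914],
       [  0.        ,   0.        ,   1.        ]]), 'rvec': array([ 1.98145899,  0.98589407, -0.499061  ]), 'tvec': array([-328.48539941, -186.09473294, 1487.23556363])}
top {'mtx': array([[451.749028  ,   0.        , 254.77045361],
       [  0.        , 451.749028  , 200.05866944],
       [  0.        ,   0.        ,   1.        ]]), 'rvec': array([ 2.14371212, -2.1512674 ,  0.1133512 ]), 'tvec': array([   2.97232802,  578.51363465, 1282.84047446])}
wrist {'mtx': array([[267.57915   ,   0.        , 258.12930903],
       [  0.        , 267.57915   , 193.5047307 ],
       [  0.        ,   0.        ,   1.        ]]), 'tool_from_camera': array([[-1.17607313e-03, -9.60122495e-01, -2.79577201e-01,
         7.19151939e+01],
       [ 9.99999288e-01, -1.18560655e-03, -1.35006624e-04,
        -5.63630447e-01],
       [-2.01845664e-04, -2.79577161e-01,  9.60123206e-01,
        -1.42753587e+02],
       [ 0.00000000e+00,  0.00000000e+00,  0.00000000e+00,
         1.00000000e+00]])}
```

View pics/scene0.png

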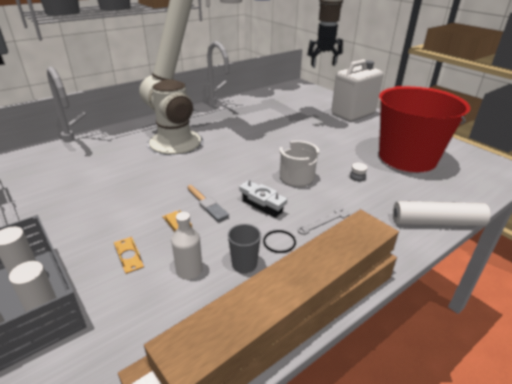

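View pics/top0.png

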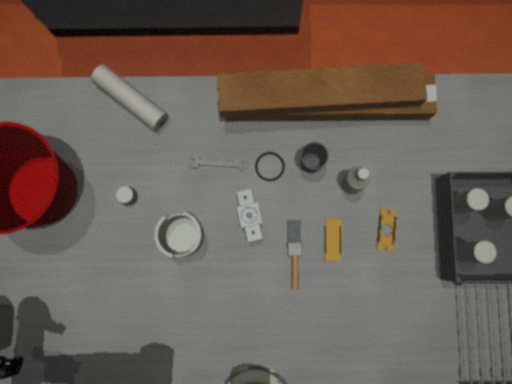

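View pics/wrist0.png

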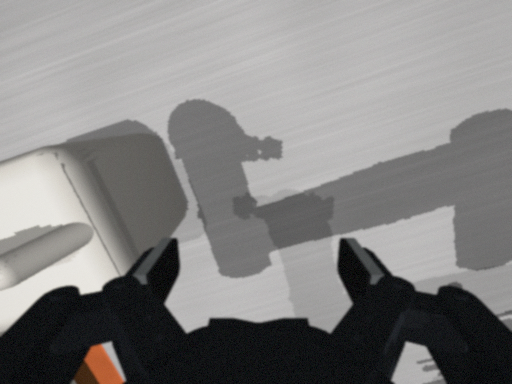

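The top view shows the dish at (250,216), the holed guard at (387,230), the blank at (333,240) and the bowl at (182,235). I'll measure these by rays onto planes.

```bash
cat > h.py <<'E'
import numpy as np, cv2
from bench import *
from scipy.spatial.transform import Rotation as R
def ray_fixed(name):
    p=camera_params(name); Rm=cv2.Rodrigues(p['rvec'])[0]; C=-Rm.T@p['tvec']
    return p['mtx'],Rm.T,C
def ray_wrist(st):
    p=camera_params('wrist'); T=p['tool_from_camera']; Q=R.from_quat(st['ee_rot']).as_matrix()
    return p['mtx'],Q@T[:3,:3],Q@T[:3,3]+st['position']
def onplane(cam,uv,z):
    K,Rc,C=cam; uv=np.atleast_2d(np.array(uv,float))
    d=(Rc@np.linalg.inv(K)@np.c_[uv,np.ones(len(uv))].T).T
    return C+d*((z-C[2])/d[:,2])[:,None]
def proj(cam,P):
    K,Rc,C=cam; q=(np.atleast_2d(P)-C)@Rc; q=q@K.T; return q[:,:2]/q[:,2:]
E
python3 - <<'E'
from h import *
im=cv2.imread('pics/top0.png'); cam=ray_fixed('top'); print('C',cam[2])
hsv=cv2.cvtColor(im,cv2.COLOR_BGR2HSV)
m=cv2.inRange(hsv,(10,130,100),(35,255,255)); m[:, :310]=0; m[:190]=0;m[300:]=0
for c in cv2.findContours(m,cv2.RETR_EXTERNAL,cv2.CHAIN_APPROX_NONE)[0]:
    if cv2.contourArea(c)<80: continue
    r=cv2.minAreaRect(c); b=cv2.boxPoints(r); w=onplane(cam,b,12)[:,:2]
    print(r, 'ctr',w.mean(0).round(1),[np.round(np.linalg.norm(w[i]-w[i-1]),1) for i in (1,2)], 'ang',[np.degrees(np.arctan2(*(w[i]-w[i-1])[::-1])).round(1) for i in (1,2)])
for n,uv,z in [('dish',(250,216),50),('bowl',(181,235),110),('pot',(125,195),45),('spray',(358,180),100),('beaker',(313,157),100),('brush',(295,255),10),('oring',(270,166),5),('wrench',(218,162),5)]:
    print(n,onplane(cam,uv,z)[0].round(0))
crops=[im[180:280,140:280],im[180:280,310:410]]
cv2.imwrite('pics/c1.png',cv2.resize(crops[0],None,fx=5.5,fy=5.5,interpolation=cv2.INTER_CUBIC))
E
```

```text
C [ 413.78640949  -24.76614184 1344.81745551]
((385.4307861328125, 241.5538787841797), (15.13223648071289, 16.62065315246582), 7.125016689300537) ctr [ 457.5 -380.4] [np.float64(48.7), np.float64(43.9)] ang [np.float64(-9.1), np.float64(-97.4)]
((332.79083251953125, 239.4027557373047), (14.75080394744873, 41.0417594909668), 1.7357046604156494) ctr [ 464.6 -227.1] [np.float64(120.1), np.float64(43.3)] ang [np.float64(-3.0), np.float64(-92.0)]
((387.34759521484375, 217.8719482421875), (15.681278228759766, 16.896024703979492), 6.340191841125488) ctr [ 526.9 -388.6] [np.float64(50.1), np.float64(45.8)] ang [np.float64(-8.4), np.float64(-96.7)]
dish [531.  15.  50.]
bowl [474. 202. 110.]
pot [594. 380.  45.]
spray [ 625. -288.  100.]
beaker [ 691. -164.  100.]
brush [ 419. -116.   10.]
oring [686. -45.   5.]
wrench [699. 113.   5.]
```

View pics/c1.png

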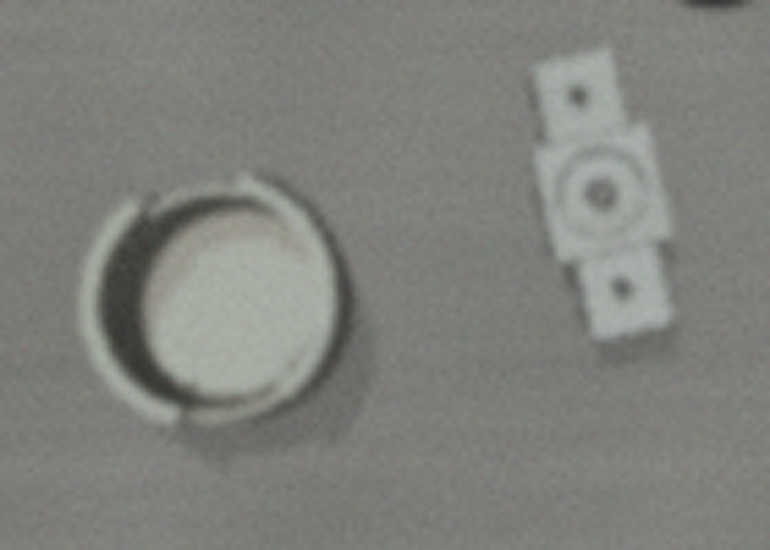

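Run:
```python
from h import *
im=cv2.imread('pics/scene0.png')
cv2.imwrite('pics/c2.png',cv2.resize(im[130:225,220:345],None,fx=6,fy=6,interpolation=cv2.INTER_CUBIC))
s=ray_fixed('scene');t=ray_fixed('top')
print(s[2])
# compare dish pins in scene view
P=onplane(t,[(245.1,197.3),(253.1,232.4)],75); print(P, np.linalg.norm(P[0]-P[1]))
print((proj(s,P)-[220,130])*6)
```

```text
[1249.63491139 -563.36317742  689.52015745]
[[581.66488033  27.59894202  75.        ]
 [482.12074751   5.07656877  75.        ]] 102.06023552330859
[[332.24682058 369.81521306]
 [170.66806759 293.72669492]]
```

View pics/c2.png

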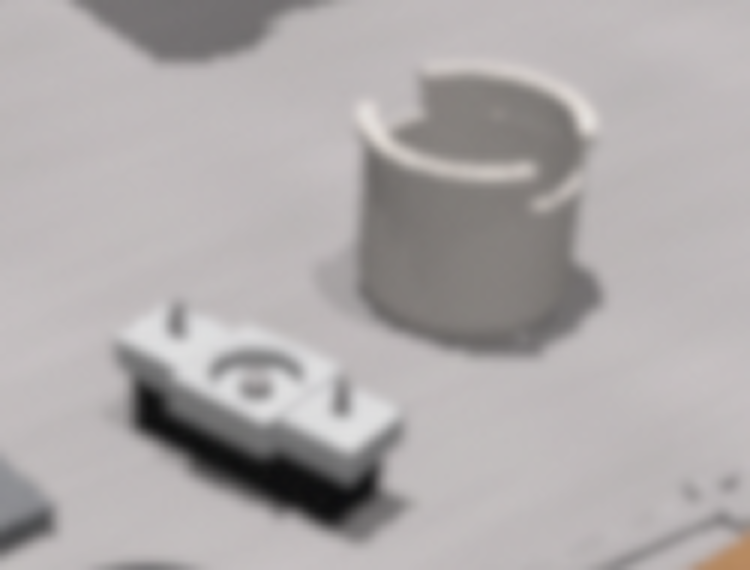

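Run:
```python
from h import *
s=ray_fixed('scene');t=ray_fixed('top')
P=onplane(s,np.array([(362,108),(425,72),(535,170),(595,130)])/6+[220,130],110); print(P.round(0))
m=P[:,:2]; d=m[2:].mean(0)-m[:2].mean(0); print(m.mean(0),d,np.degrees(np.arctan2(d[1],d[0])))
P=onplane(t,np.array([(145,205),(240,180),(183,418)])/5.5+[140,180],110); print(P.round(0))
```

```text
[[437. 167. 110.]
 [425. 223. 110.]
 [542. 196. 110.]
 [529. 252. 110.]]
[483.35983353 209.58861703] [104.18586316  28.96653731] 15.537394383242582
[[523. 243. 110.]
 [535. 196. 110.]
 [417. 222. 110.]]
```

Both views place the notch axis at about +14°, nearly parallel to the dish. That contradicts the stated "quarter turn", so I'll check it with the wrist camera on the way.

Call:
send_rows(translation=[[0.424, 0.373, -0.1], [0.424, 0.373, -0.1], [0.424, 0.373, -0.1], [0.424, 0.373, -0.1], [0.424, 0.373, -0.1], [0.424, 0.373, -0.1], [0.424, 0.373, -0.1], [0.424, 0.373, -0.1], [0.424, 0.373, -0.1], [0.424, 0.373, -0.1], [0.424, 0.373, -0.1], [0.424, 0.373, -0.1]], yaw=[-31, -31, -31, -31, -31, -31, -31, -31, -31, -31, -31, -31], fingers=[0, 0, 0, 0, 0, 0, 0, 0, 0, 0, 0, 0])

```text
clock: 1.35
position: [481.7, 107.6, 331.8]
ee_rot: [0.994, 0.114, 0.0, 0.001]
contact_force: [0.3, -0.0, -0.7]
gripper_width: 85.7
```

Call:
send_rows(translation=[[0, 0, 0], [0, 0, 0], [0, 0, 0], [0, 0, 0]], yaw=[0, 0, 0, 0], fingers=[0, 0, 0, 0])

```text
clock: 1.75
position: [481.1, 108.5, 331.5]
ee_rot: [0.993, 0.115, -0.0, 0.001]
contact_force: [-0.8, -0.4, 0.1]
gripper_width: 85.5
```

```bash
cat >> h.py <<'E'
def snap(fn):
    st=read_state(); im=get_image('wrist'); cv2.imwrite(fn+'.png',im)
    np.save(fn+'.npy',np.r_[st['position'],st['ee_rot']])
    Q=R.from_quat(st['ee_rot']).as_matrix()
    print('t',round(st['clock'],2),'pos',st['position'].round(1),'psi',np.degrees(np.arctan2(Q[1,0],Q[0,0])).round(2),'zaxis',Q[:,2].round(4),'F',st['contact_force'].round(1),'w',round(st['gripper_width'],1),'j',st['joints'].round(2))
    return im
def wcam(fn):
    a=np.load(fn+'.npy'); return ray_wrist({'position':a[:3],'ee_rot':a[3:]})
E
python3 - <<'E'
from h import *
snap('pics/w1')
E
```

```text
t 1.75 pos [481.1 108.5 331.5] psi 13.17 zaxis [-0.     -0.0017 -1.    ] F [-0.8 -0.4  0.1] w 85.5 j [ 0.55  0.1  -0.13  0.   -1.35  1.25]
```

View pics/w1.png

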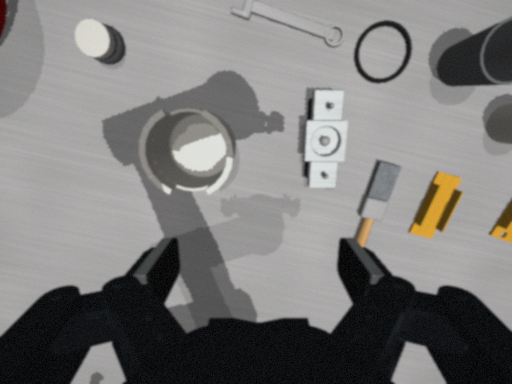

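Run:
```python
from h import *
im=cv2.imread('pics/w1.png')
cv2.imwrite('pics/c3.png',cv2.resize(im[75:210,120:370],None,fx=3.2,fy=3.2,interpolation=cv2.INTER_CUBIC))
```

```text
(no output)
```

View pics/c3.png

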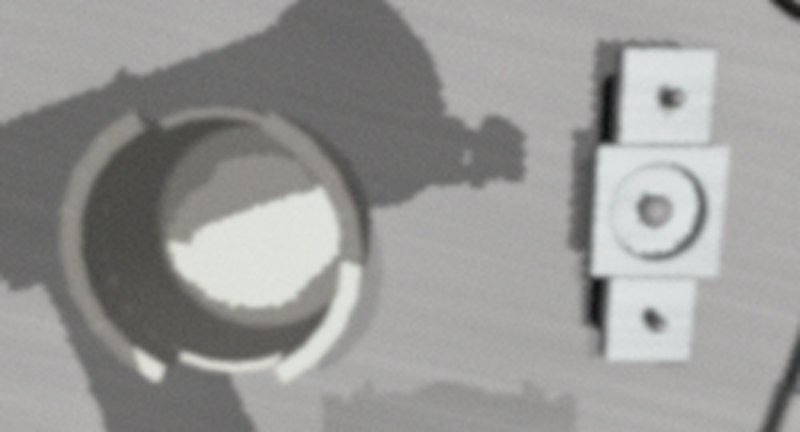

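Run:
```python
from h import *
cam=wcam('pics/w1'); f=lambda p:np.array(p)/3.2+[120,75]-0.34
P=onplane(cam,f([(60,230),(66,190),(85,150),(110,125),(75,300),(100,340),(362,265),(350,320),(325,350),(335,175)]),110)[:,:2]
A=np.c_[2*P,np.ones(len(P))]; c=np.linalg.lstsq(A,(P**2).sum(1),rcond=None)[0]; r=np.sqrt(c[2]+c[:2]@c[:2]); print('bowl c',c[:2],'r',r,(np.linalg.norm(P-c[:2],axis=1)-r).round(1))
N=onplane(cam,f([(140,112),(270,115),(160,380),(283,382)]),110)[:,:2]; print(N.round(1)); d=N[:2].mean(0)-N[2:].mean(0);print('mid',N.mean(0),np.degrees(np.arctan2(d[1],d[0])))
D=onplane(cam,f([(623,47),(717,49),(690,360),(605,358)]),55)[:,:2]; print(D.round(1),D.mean(0)); d=D[:2].mean(0)-D[2:].mean(0);print(np.linalg.norm(d),np.degrees(np.arctan2(d[1],d[0])))
S=onplane(cam,f([(600,147),(730,147),(718,276),(591,276)]),55)[:,:2]; print(S.round(1),S.mean(0)); d=S[:2].mean(0)-S[2:].mean(0);print(np.linalg.norm(d),np.degrees(np.arctan2(d[1],d[0])))
print('ball',onplane(cam,f([(655,210)]),50))
B=onplane(cam,f([(670,98),(655,320)]),65)[:,:2];print(B,np.linalg.norm(B[0]-B[1]))
```

```text
bowl c [480.39983979 209.23034373] r 63.810798423979136 [-0.2  0.1  0.5  0.2 -0.4 -0.   0.4  1.2 -0.7 -1.1]
[[530.5 246. ]
 [541.4 194.4]
 [419.7 222.6]
 [431.1 169.4]]
mid [480.66500978 208.13341792] 12.34148494307416
[[605.9  52.5]
 [614.8  10.3]
 [471.1 -22.7]
 [462.3  19.6]] [538.5211125   14.94088639]
147.41717893886164 12.92441385515265
[[560.9  50.6]
 [574.9  -9.3]
 [515.1 -23. ]
 [500.9  37.9]] [537.96345079  14.04201218]
61.33996842801505 12.427388899900984
ball [[538.5990668   15.33137973  50.        ]]
[[588.60356372  27.313463  ]
 [488.39766357   3.66227369]] 102.9592209687146
```

The wrist view confirms it. The bowl centre is about (480.5, 209) with the notch axis at 12–15°, and the dish is at (538, 14.6) and 12.7°, so the notches look parallel to the dish. Before choosing the final yaw I'll probe the visible notch physically, with a gentle tip descent into it.

Call:
send_rows(translation=[[0.082, -0.097, 0.0], [0.082, -0.097, 0.0], [0.082, -0.097, 0.04], [0.082, -0.097, 0.09], [0.082, -0.097, 0.14], [0.082, -0.097, 0.18], [0.082, -0.097, 0.191], [0.082, -0.097, 0.191], [0.082, -0.097, 0.191], [0.082, -0.097, 0.191], [0.082, -0.097, 0.191]], yaw=[0, 0, 0, 0, 0, 0, 0, 0, 0, 0, 0], fingers=[255, 255, 255, 255, 255, 255, 255, 255, 255, 255, 255])

```text
clock: 2.9
position: [539.9, 222.0, 142.7]
ee_rot: [0.993, 0.115, 0.002, -0.0]
contact_force: [-0.6, 0.7, 0.4]
gripper_width: 0.1
```

Run:
```python
from h import *
snap('pics/w2')
```

```text
t 2.9 pos [539.9 222.  142.7] psi 13.18 zaxis [ 3.6e-03  8.0e-04 -1.0e+00] F [-0.6  0.7  0.4] w 0.1 j [ 0.67  0.39 -0.22  0.   -0.95  1.13]
```

View pics/w2.png

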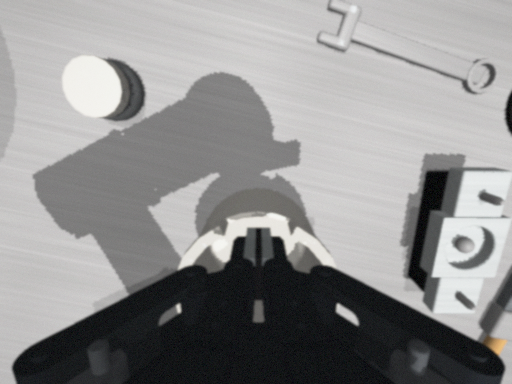

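The shut fingertips stand over the visible notch: the rim ends at about (228,238) and (292,238), with the tips at (258,235). I'll descend slowly.

Call:
send_rows(translation=[[0, 0, 0.012], [0, 0, 0.022], [0, 0, 0.028], [0, 0, 0.032], [0, 0, 0.035], [0, 0, 0.037], [0, 0, 0.037]], yaw=[0, 0, 0, 0, 0, 0, 0], fingers=[255, 255, 255, 255, 255, 255, 255])

```text
clock: 3.65
position: [539.7, 221.8, 105.0]
ee_rot: [0.993, 0.115, 0.001, 0.0]
contact_force: [0.6, -0.7, 0.4]
gripper_width: 0.3
```

Call:
send_rows(translation=[[0, 0, 0.003], [0, 0, 0.006], [0, 0, 0.009], [0, 0, 0.009]], yaw=[0, 0, 0, 0], fingers=[255, 255, 255, 255])

```text
clock: 4.05
position: [539.4, 221.6, 95.5]
ee_rot: [0.993, 0.115, 0.001, 0.0]
contact_force: [-0.5, -0.4, 1.0]
gripper_width: -0.1
```

No contact down to z = 95.5, so the visible gap is a real physical notch. The wings therefore have to end on the notch axis at about +13°, and I'll go by the actual notches. Next, the guard.

Call:
send_rows(translation=[[0, 0, -0.05], [0, 0, -0.1], [-0.02, 0.045, -0.11], [-0.04, 0.09, -0.11], [-0.06, 0.135, -0.11], [-0.08, 0.18, -0.11], [-0.1, 0.225, -0.11], [-0.12, 0.27, -0.11], [-0.14, 0.315, -0.11], [-0.16, 0.36, -0.11], [-0.18, 0.405, -0.11], [-0.2, 0.45, -0.11]], yaw=[0, 0, 2, 4, 6, 8, 10, 12, 14, 16, 18, 20], fingers=[255, 255, 255, 0, 0, 0, 0, 0, 0, 0, 0, 0])

```text
clock: 5.25
position: [446.3, -264.0, 205.9]
ee_rot: [0.998, -0.06, 0.001, 0.0]
contact_force: [1.6, 0.4, -0.2]
gripper_width: 85.4
```

Call:
send_rows(translation=[[0, 0.045, 0], [0, 0.09, 0], [0, 0.115, 0], [0, 0.115, 0], [0, 0.115, 0]], yaw=[0, 0, 0, 0, 0], fingers=[0, 0, 0, 0, 0])

```text
clock: 5.75
position: [432.1, -378.4, 205.6]
ee_rot: [0.998, -0.061, 0.001, 0.0]
contact_force: [0.2, 0.1, -0.0]
gripper_width: 85.5
```

Run:
```python
from h import *
snap('pics/w3')
```

```text
t 5.75 pos [ 432.1 -378.4  205.6] psi -6.98 zaxis [ 2.1e-03 -2.0e-04 -1.0e+00] F [ 0.2  0.1 -0. ] w 85.5 j [-0.44  0.32 -0.16 -0.   -1.09  1.89]
```

View pics/w3.png

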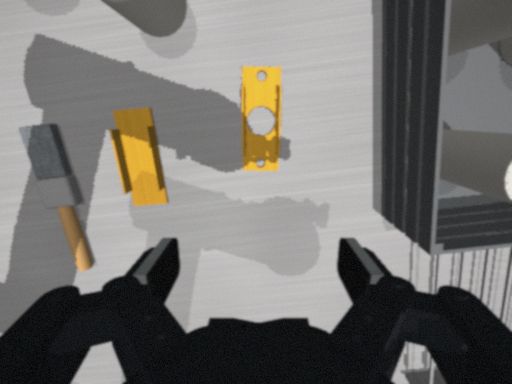

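Run:
```python
from h import *
im=cv2.imread('pics/w3.png'); cam=wcam('pics/w3')
m=cv2.inRange(cv2.cvtColor(im,cv2.COLOR_BGR2HSV),(15,120,60),(35,255,255)); m[:, :210]=0;m[:, 310:]=0;m[200:]=0
cs,h=cv2.findContours(m,cv2.RETR_CCOMP,cv2.CHAIN_APPROX_NONE)
for c,hh in zip(cs,h[0]):
    if len(c)<8: continue
    M=cv2.moments(c)
    if hh[3]>=0: print('hole',M['m10']/M['m00'],M['m01']/M['m00'],M['m00'],onplane(cam,(M['m10']/M['m00'],M['m01']/M['m00']),4)[0].round(1))
    else:
        b=cv2.boxPoints(cv2.minAreaRect(c)); print(b.round(1).tolist(), M['m00'])
        x,y,w,hh2=cv2.boundingRect(c)
        E=[]
        for r0 in (y+1,y+hh2-2):
            cols=np.where(m[r0])[0]; E+= [(cols.min(),r0),(cols.max(),r0)]
        P=onplane(cam,E,5); print(E,P.round(1),P.mean(0))
print('crate',onplane(cam,(375,121),0))
cv2.imwrite('pics/c4.png',cv2.resize(im[55:185,190:330],None,fx=4.5,fy=4.5,interpolation=cv2.INTER_CUBIC))
```

```text
[[241.0, 67.0], [280.0, 67.0], [280.0, 169.0], [241.0, 169.0]] 3775.5
[(np.int64(242), 68), (np.int64(280), 68), (np.int64(243), 168), (np.int64(277), 168)] [[ 559.7 -374.6    5. ]
 [ 554.2 -419.     5. ]
 [ 441.5 -359.3    5. ]
 [ 436.  -403.2    5. ]] [ 497.83860633 -389.01890107    5.        ]
hole 260.22595078299776 162.1856823266219 74.5 [ 446.1 -382.4    4. ]
hole 260.6652719665272 120.6276150627615 717.0 [ 497.6 -389.2    4. ]
hole 261.0900900900901 75.61441441441441 92.5 [ 548.8 -395.9    4. ]
crate [[ 479.48655681 -531.86948564    0.        ]]
```

View pics/c4.png

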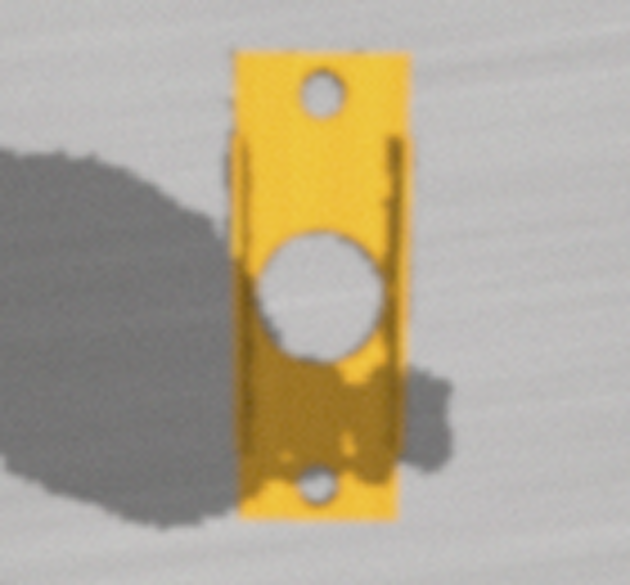

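The guard's holes are 103.6 mm apart (104 expected). Its centre is (497.6, -389.1) and its axis -7.5°. Descending to grip it.

Call:
send_rows(translation=[[0.04, 0.002, 0.02], [0.066, 0.003, 0.06], [0.066, 0.003, 0.105], [0.066, 0.003, 0.145], [0.066, 0.003, 0.175], [0.066, 0.003, 0.19], [0.066, 0.003, 0.198], [0.066, 0.003, 0.2025], [0.066, 0.003, 0.2025], [0.066, 0.003, 0.2025]], yaw=[0.5, 0.5, 0.5, 0.5, 0.5, 0.5, 0.5, 0.5, 0.5, 0.5], fingers=[0, 0, 0, 0, 0, 0, 0, 0, 0, 0])

```text
clock: 6.8
position: [498.9, -389.2, 5.1]
ee_rot: [0.998, -0.064, 0.003, 0.001]
contact_force: [-0.3, 0.4, 0.8]
gripper_width: 85.5
```

Call:
send_rows(translation=[[0, 0, 0], [0, 0, 0], [0, 0, 0], [0, 0, 0], [0, 0, 0], [0, 0, 0], [0, 0, 0], [0, 0, 0]], yaw=[0, 0, 0, 0, 0, 0, 0, 0], fingers=[60, 110, 130, 255, 255, 255, 255, 255])

```text
clock: 7.6
position: [499.6, -389.5, 6.2]
ee_rot: [0.998, -0.064, 0.003, 0.001]
contact_force: [-0.6, 0.6, 5.6]
gripper_width: 44.4
```

Run:
```python
from h import *
snap('pics/w4')
```

```text
t 7.6 pos [ 499.6 -389.5    6.2] psi -7.37 zaxis [ 0.0065 -0.0027 -1.    ] F [-0.6  0.6  5.6] w 44.4 j [-0.41  0.62 -0.22 -0.   -0.72  1.85]
```

View pics/w4.png

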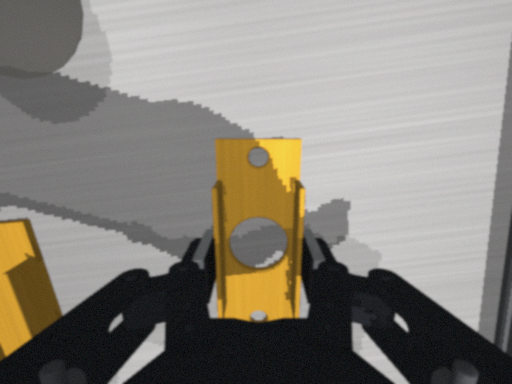

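Call:
send_rows(translation=[[0, 0, -0.005], [0, 0, -0.02], [0, 0, -0.05], [0, 0, -0.09], [0, 0, -0.12], [0, 0, -0.14], [0, 0, -0.14], [0, 0, -0.14]], yaw=[0, 0, 0, 0, 0, 0, 0, 0], fingers=[255, 255, 255, 255, 255, 255, 255, 255])

```text
clock: 8.45
position: [498.2, -388.7, 145.9]
ee_rot: [0.998, -0.065, 0.003, 0.001]
contact_force: [0.2, -0.3, -2.3]
gripper_width: 44.4
```

Run:
```python
from h import *
im=snap('pics/w5')
cv2.imwrite('pics/c5.png',cv2.resize(im[120:340,180:340],None,fx=2.7,fy=2.7,interpolation=cv2.INTER_CUBIC))
```

```text
t 8.45 pos [ 498.2 -388.7  145.9] psi -7.4 zaxis [ 0.0064 -0.0018 -1.    ] F [ 0.2 -0.3 -2.3] w 44.4 j [-0.41  0.46 -0.1  -0.   -1.01  1.85]
```

View pics/c5.png

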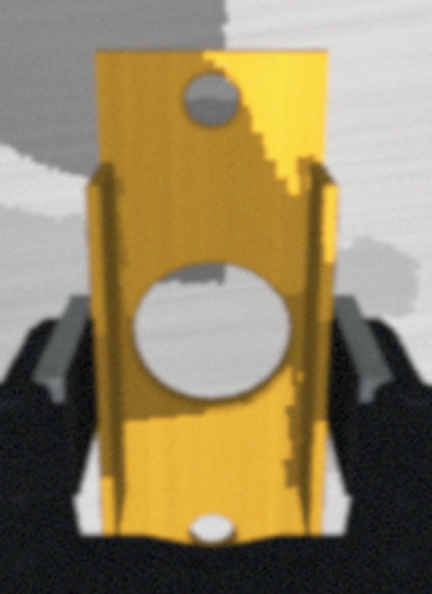

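Run:
```python
from h import *
p=camera_params('wrist'); T=p['tool_from_camera']; cam=(p['mtx'],T[:3,:3],T[:3,3])
px=np.array([(211,99),(212,331),(211.5,51)])/2.7+[180,120]-.3   # front hole, mid, front edge (top)
cor=np.array([(97,51),(327,51)])/2.7+[180,120]-.3
for zt in (-10,-8,-6,-4,-2,0,2):
    P=onplane(cam,px,zt); c=onplane(cam,cor,zt)
    print(zt,P[:,:2].round(1).tolist(),'spc',np.linalg.norm(P[0]-P[1]).round(1),(P[2]-P[1])[0].round(1),'width',np.linalg.norm(c[0]-c[1]).round(1))
print('tips', onplane(cam,np.array([(62,400),(375,398)])/2.7+[180,120]-.3,0))
```

```text
-10 [[52.6, -0.5], [5.6, -0.4], [61.2, -0.4]] spc 46.9 55.6 width 41.5
-8 [[52.3, -0.5], [4.6, -0.4], [61.1, -0.4]] spc 47.6 56.5 width 42.2
-6 [[52.0, -0.5], [3.6, -0.4], [60.9, -0.4]] spc 48.4 57.3 width 42.8
-4 [[51.7, -0.5], [2.6, -0.4], [60.7, -0.4]] spc 49.1 58.1 width 43.4
-2 [[51.4, -0.5], [1.6, -0.4], [60.6, -0.4]] spc 49.8 59.0 width 44.0
0 [[51.1, -0.5], [0.6, -0.4], [60.4, -0.4]] spc 50.5 59.8 width 44.7
2 [[50.8, -0.5], [-0.4, -0.4], [60.3, -0.4]] spc 51.2 60.6 width 45.3
tips [[-16.34017598 -33.9885321    0.        ]
 [-15.92017902  36.06370269   0.        ]]
```

The guard is held at weight 1.5 N, with its centre about (-1, -0.4) mm from the TCP and its underside about 6 mm beyond. Next I'll carry it to a point behind the dish and look again.

Call:
send_rows(translation=[[0, 0, -0.03], [-0.014, -0.04, -0.054], [-0.028, -0.084, -0.054], [-0.042, -0.127, -0.054], [-0.057, -0.17, -0.054], [-0.071, -0.213, -0.054], [-0.085, -0.255, -0.054], [-0.1, -0.298, -0.054], [-0.11, -0.334, -0.054], [-0.118, -0.355, -0.054], [-0.122, -0.365, -0.054], [-0.122, -0.365, -0.054]], yaw=[0, -2, -4, -6, -9, -12, -14, -16, -18, -20, -20.1, -20.1], fingers=[255, 255, 255, 255, 255, 255, 255, 255, 255, 255, 255, 255])

```text
clock: 9.7
position: [422.7, -10.2, 197.2]
ee_rot: [0.994, 0.111, 0.001, 0.001]
contact_force: [-0.3, -0.7, -1.6]
gripper_width: 44.5
```

Call:
send_rows(translation=[[0, 0, 0], [0, 0, 0], [0, 0, 0]], yaw=[0, 0, 0], fingers=[255, 255, 255])

```text
clock: 10.0
position: [422.7, -11.0, 196.8]
ee_rot: [0.994, 0.11, 0.001, 0.001]
contact_force: [0.7, 0.8, -0.7]
gripper_width: 44.3
```

Run:
```python
from h import *
im=snap('pics/w6')
cv2.imwrite('pics/c6.png',cv2.resize(im[0:160,170:345],None,fx=3.7,fy=3.7,interpolation=cv2.INTER_CUBIC))
```

```text
t 10.0 pos [422.7 -11.  196.8] psi 12.68 zaxis [ 0.0013 -0.0018 -1.    ] F [ 0.7  0.8 -0.7] w 44.3 j [ 0.36  0.07 -0.51  0.   -0.99  1.43]
```

View pics/c6.png

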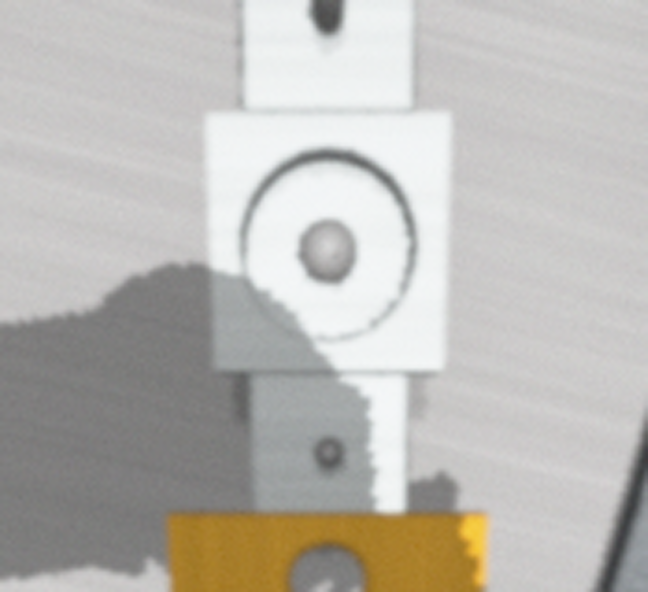

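The dish is dead ahead. The square's corners are at crop (205,113), (451,112), (446,371) and (214,371), the near pin at (328,453) and the ball at (328,251).

Run:
```python
from h import *
cam=wcam('pics/w6'); f=lambda p:np.array(p)/3.7+[170,0]-.36
ps=np.radians(12.68); U=np.array([[np.cos(ps),np.sin(ps)],[np.sin(ps),-np.cos(ps)]])
tcp=np.load('pics/w6.npy')[:2]
rel=lambda P:(P[:,:2]-tcp)@U.T
S=onplane(cam,f([(205,113),(451,112),(446,371),(214,371)]),55); 
print(S.round(1),'c',S.mean(0),'rel',rel(S).round(1).tolist(),rel(S).mean(0))
l=(S[0]-S[3]),(S[1]-S[2]); print([np.degrees(np.arctan2(a[1],a[0])).round(2) for a in l],[np.linalg.norm(a).round(1) for a in l], np.linalg.norm(S[0]-S[1]),np.linalg.norm(S[2]-S[3]))
print('pin near tip',rel(onplane(cam,f([(328,453)]),72)),'far base',rel(onplane(cam,f([(328,30)]),55)))
print('ball',rel(onplane(cam,f([(328,251)]),50)))
print('hollow',rel(onplane(cam,f([(328,245)]),55)))
# wing edges
W=onplane(cam,f([(243,5),(243,105),(412,5),(412,105)]),55);print('wing',rel(W).round(1).tolist())
W=onplane(cam,f([(250,378),(254,505),(408,378),(406,505)]),55);print('wing',rel(W).round(1).tolist())
```

```text
[[561.7  51.8  55. ]
 [575.6  -9.2  55. ]
 [515.  -23.6  55. ]
 [501.2  38.   55. ]] c [538.37502124  14.24206068  55.        ] rel [[149.4, -30.7], [149.5, 31.8], [87.3, 32.6], [87.3, -30.5]] [118.37461359   0.79235273]
[np.float64(12.9), np.float64(13.35)] [np.float64(62.0), np.float64(62.3)] 62.55706305629137 63.05671630021568
pin near tip [[66.13597408  0.4184722 ]] far base [[167.62566922   0.56703169]]
ball [[117.97665794   0.52794515]]
hollow [[118.62733503   0.51601079]]
wing [[173.0, -20.5], [151.1, -21.0], [173.0, 21.4], [151.1, 21.9]]
wing [[85.5, -20.8], [51.6, -20.4], [85.5, 22.3], [51.6, 22.4]]
```

Call:
send_rows(translation=[[0.035, 0, 0], [0.075, 0.001, 0], [0.105, 0.001, 0.005], [0.119, 0.001, 0.03], [0.119, 0.001, 0.06], [0.119, 0.001, 0.085], [0.119, 0.001, 0.097], [0.119, 0.001, 0.102], [0.119, 0.001, 0.104], [0.119, 0.001, 0.104], [0.119, 0.001, 0.104]], yaw=[0, 0, 0, 0, 0, 0, 0, 0, 0, 0, 0], fingers=[255, 255, 255, 255, 255, 255, 255, 255, 255, 255, 255])

```text
clock: 11.15
position: [540.0, 14.3, 94.3]
ee_rot: [0.994, 0.111, 0.002, 0.001]
contact_force: [0.1, 0.4, -1.3]
gripper_width: 44.2
```

Run:
```python
from h import *
im=snap('pics/w7')
a=np.load('pics/w7.npy'); b=np.load('pics/w6.npy'); ps=np.radians(12.68); U=np.array([[np.cos(ps),np.sin(ps)],[np.sin(ps),-np.cos(ps)]]); print('moved',U@(a-b)[:2])
cv2.imwrite('pics/c7.png',cv2.resize(im[120:340,180:340],None,fx=2.7,fy=2.7,interpolation=cv2.INTER_CUBIC))
cv2.imwrite('pics/c7s.png',cv2.resize(get_image('scene')[150:230,225:315],None,fx=6,fy=6,interpolation=cv2.INTER_CUBIC))
```

```text
t 11.15 pos [540.   14.3  94.3] psi 12.7 zaxis [ 0.0041 -0.0011 -1.    ] F [ 0.1  0.4 -1.3] w 44.2 j [ 0.33  0.38 -0.39  0.   -0.8   1.46]
moved [119.99718513   1.11168844]
```

View pics/c7.png

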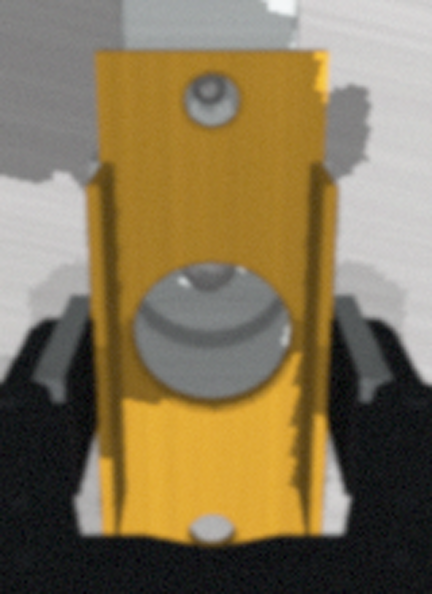

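View pics/c7s.png

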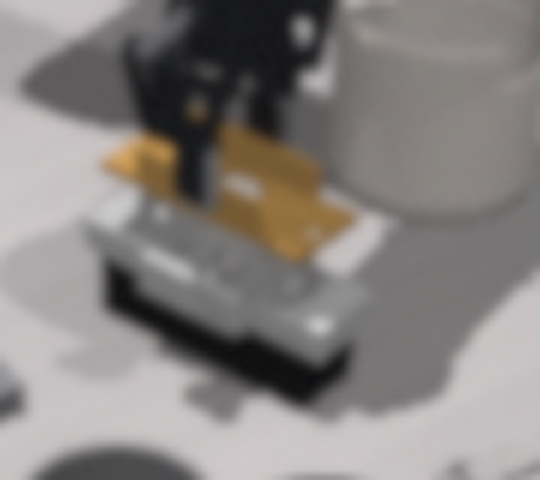

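Run:
```python
from h import *
p=camera_params('wrist'); T=p['tool_from_camera']; cam=(p['mtx'],T[:3,:3],T[:3,3]); f=lambda p:np.array(p)/2.7+[180,120]-.3
print('hole',onplane(cam,f([(211,99)]),3),'pin',[onplane(cam,f([(209,88)]),z)[0].round(2) for z in (18,19.3,21)])
im=cv2.imread('pics/w7.png'); cv2.imwrite('pics/c7b.png',cv2.resize(im[140:175,240:280],None,fx=14,fy=14,interpolation=cv2.INTER_CUBIC))
```

```text
hole [[50.70573526 -0.15237294  3.        ]] pin [array([50.95, -0.61, 18.  ]), array([50.78, -0.62, 19.3 ]), array([50.56, -0.62, 21.  ])]
```

View pics/c7b.png

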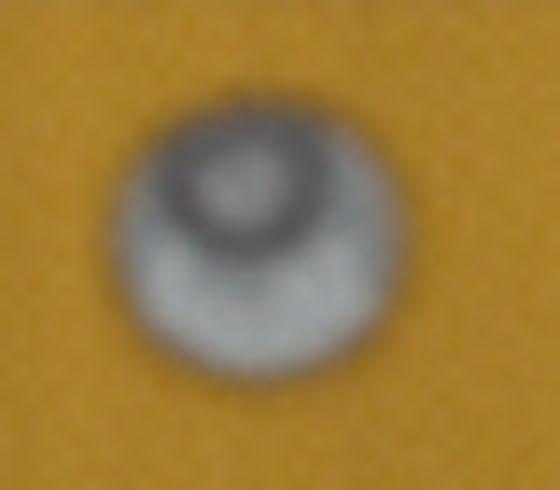

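The pin tip appears through the front hole, and in tool x,y it agrees with the hole within about 0.5 mm. I'll lower slowly with a 0.4 mm correction.

Call:
send_rows(translation=[[0, -0.0004, 0.004], [0, -0.0004, 0.008], [0, -0.0004, 0.011], [0, -0.0004, 0.014], [0, -0.0004, 0.017], [0, -0.0004, 0.02], [0, -0.0004, 0.02]], yaw=[0, 0, 0, 0, 0, 0, 0], fingers=[255, 255, 255, 255, 255, 255, 255])

```text
clock: 11.95
position: [539.4, 14.5, 73.5]
ee_rot: [0.994, 0.111, 0.001, 0.001]
contact_force: [-0.5, -0.1, -2.1]
gripper_width: 44.5
```

Run:
```python
from h import *
im=snap('pics/w8')
cv2.imwrite('pics/c8.png',cv2.resize(im[120:340,180:340],None,fx=2.7,fy=2.7,interpolation=cv2.INTER_CUBIC))
```

```text
t 11.95 pos [539.4  14.5  73.5] psi 12.69 zaxis [ 0.0024 -0.0015 -1.    ] F [-0.5 -0.1 -2.1] w 44.5 j [ 0.33  0.41 -0.41  0.   -0.75  1.46]
```

View pics/c8.png

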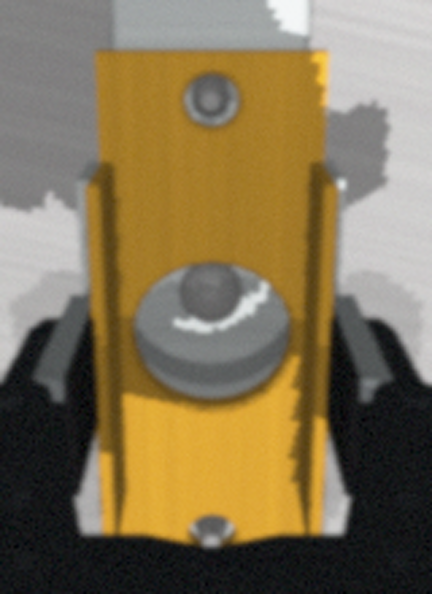

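Both pins are centred in their holes, at (211,99) and (211,530), with no contact force. Lowering on.

Call:
send_rows(translation=[[0, 0, 0.003], [0, 0, 0.006], [0, 0, 0.0085], [0, 0, 0.01], [0, 0, 0.0105], [0, 0, 0.0105]], yaw=[0, 0, 0, 0, 0, 0], fingers=[255, 255, 255, 255, 255, 255])

```text
clock: 12.6
position: [539.6, 14.6, 63.3]
ee_rot: [0.994, 0.111, 0.001, 0.001]
contact_force: [-0.4, 0.1, -1.8]
gripper_width: 44.4
```

Call:
send_rows(translation=[[0, 0, 0.001], [0, 0, 0.0015], [0, 0, 0.0015]], yaw=[0, 0, 0], fingers=[255, 255, 255])

```text
clock: 12.9
position: [539.6, 14.6, 61.7]
ee_rot: [0.994, 0.111, 0.001, 0.001]
contact_force: [-0.6, -0.0, -1.6]
gripper_width: 45.0
```

Call:
send_rows(translation=[[0, 0, 0.0007], [0, 0, 0.0013], [0, 0, 0.0013]], yaw=[0, 0, 0], fingers=[255, 255, 255])

```text
clock: 13.2
position: [539.7, 14.6, 61.1]
ee_rot: [0.994, 0.111, 0.002, 0.001]
contact_force: [-2.3, -0.4, 5.1]
gripper_width: 44.8
```

Contact (+5 N) came at z = 61.1, which is what flush predicts. Releasing.

Call:
send_rows(translation=[[0, 0, 0], [0, 0, 0], [0, 0, 0], [0, 0, 0], [0, 0, 0], [0, 0, 0]], yaw=[0, 0, 0, 0, 0, 0], fingers=[110, 100, 80, 40, 0, 0])

```text
clock: 13.8
position: [539.8, 14.5, 61.0]
ee_rot: [0.994, 0.111, 0.002, 0.001]
contact_force: [-0.2, -1.2, -0.3]
gripper_width: 85.6
```

Run:
```python
from h import *
im=snap('pics/w9')
cv2.imwrite('pics/c9.png',cv2.resize(im[120:340,180:340],None,fx=2.7,fy=2.7,interpolation=cv2.INTER_CUBIC))
cv2.imwrite('pics/c9s.png',cv2.resize(get_image('scene')[150:230,225:315],None,fx=6,fy=6,interpolation=cv2.INTER_CUBIC))
```

```text
t 13.8 pos [539.8  14.5  61. ] psi 12.71 zaxis [ 0.0032 -0.0015 -1.    ] F [-0.2 -1.2 -0.3] w 85.6 j [ 0.33  0.43 -0.42  0.   -0.72  1.46]
```

View pics/c9.png

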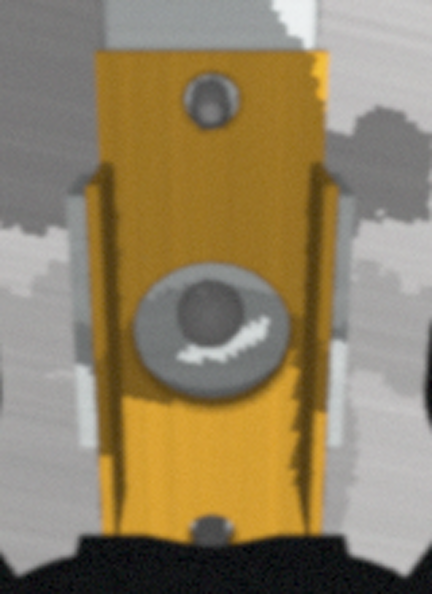

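View pics/c9s.png

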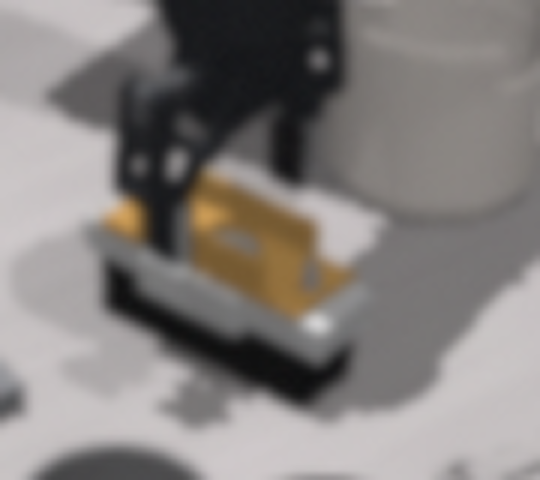

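The guard is flush and released, and the ball is centred in the hole at crop (210,312). Now I'll go down around the dish's sides.

Call:
send_rows(translation=[[-0.0013, 0, 0.005], [-0.0013, 0, 0.012], [-0.0013, 0, 0.019], [-0.0013, 0, 0.026], [-0.0013, 0, 0.032], [-0.0013, 0, 0.037], [-0.0013, 0, 0.04], [-0.0013, 0, 0.041], [-0.0013, 0, 0.041]], yaw=[0, 0, 0, 0, 0, 0, 0, 0, 0], fingers=[0, 0, 0, 0, 0, 0, 0, 0, 0])

```text
clock: 14.8
position: [538.7, 14.2, 20.0]
ee_rot: [0.994, 0.111, 0.002, 0.001]
contact_force: [0.4, -0.5, 0.4]
gripper_width: 85.1
```

Run:
```python
from h import *
im=snap('pics/w10')
cv2.imwrite('pics/c10s.png',cv2.resize(get_image('scene')[130:230,215:325],None,fx=6,fy=6,interpolation=cv2.INTER_CUBIC))
```

```text
t 14.8 pos [538.7  14.2  20. ] psi 12.71 zaxis [ 0.0032 -0.0015 -1.    ] F [ 0.4 -0.5  0.4] w 85.1 j [ 0.33  0.49 -0.45  0.   -0.62  1.46]
```

View pics/w10.png

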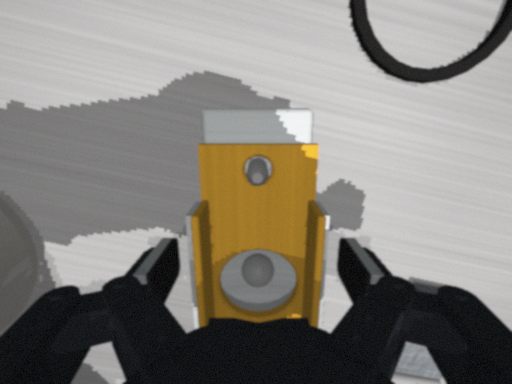

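View pics/c10s.png

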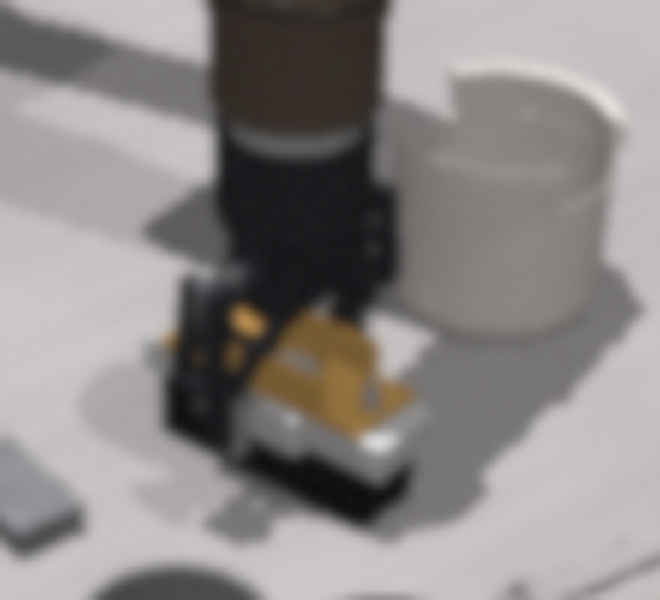

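Call:
send_rows(translation=[[0, 0, 0], [0, 0, 0], [0, 0, 0], [0, 0, 0], [0, 0, 0], [0, 0, 0], [0, 0, 0], [0, 0, 0], [0, 0, 0], [0, 0, 0], [0, 0, 0], [0, 0, 0]], yaw=[0, 0, 0, 0, 0, 0, 0, 0, 0, 0, 0, 0], fingers=[25, 40, 50, 55, 60, 65, 70, 75, 80, 90, 90, 90])

```text
clock: 16.1
position: [538.9, 14.5, 20.7]
ee_rot: [0.994, 0.111, 0.002, 0.001]
contact_force: [-2.8, 2.1, 4.9]
gripper_width: 61.4
```

Run:
```python
from h import *
im=snap('pics/w11')
```

```text
t 16.1 pos [538.9  14.5  20.7] psi 12.72 zaxis [ 0.0041 -0.0011 -1.    ] F [-2.8  2.1  4.9] w 61.4 j [ 0.33  0.49 -0.45  0.   -0.62  1.46]
```

View pics/w11.png

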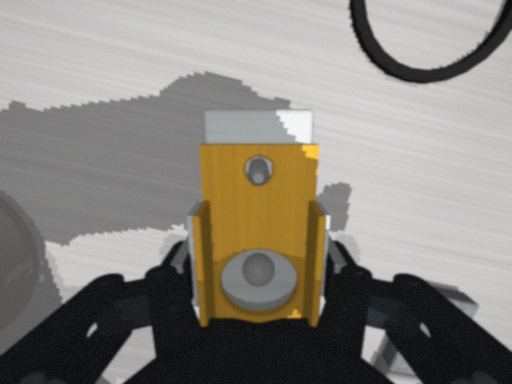

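Gripped at 61.4 mm, with the ball still centred at (258,268). Lifting gently.

Call:
send_rows(translation=[[0, 0, -0.001], [0, 0, -0.003], [0, 0, -0.006], [0, 0, -0.01], [0, 0, -0.015], [0, 0, -0.02], [0, 0, -0.025], [0, 0, -0.029], [0, 0, -0.032], [0, 0, -0.034], [0, 0, -0.035], [0, 0, -0.035]], yaw=[0, 0, 0, 0, 0, 0, 0, 0, 0, 0, 0, 0], fingers=[120, 120, 120, 120, 120, 120, 120, 120, 120, 120, 120, 120])

```text
clock: 17.35
position: [538.7, 14.5, 55.8]
ee_rot: [0.994, 0.111, 0.002, 0.001]
contact_force: [-0.2, 0.1, -4.5]
gripper_width: 61.0
```

Run:
```python
from h import *
im=snap('pics/w12')
```

```text
t 17.35 pos [538.7  14.5  55.8] psi 12.72 zaxis [ 0.0041 -0.001  -1.    ] F [-0.2  0.1 -4.5] w 61.0 j [ 0.33  0.43 -0.43  0.   -0.71  1.46]
```

View pics/w12.png

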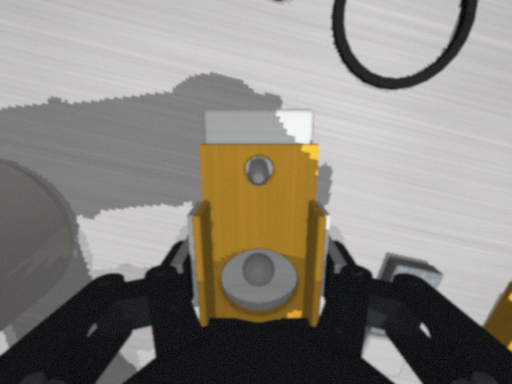

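The dish is lifted level and the load of about 4.5 N matches dish plus guard. Raising further.

Call:
send_rows(translation=[[0, 0, -0.002], [0, 0, -0.006], [0, 0, -0.012], [0, 0, -0.02], [0, 0, -0.03], [0, 0, -0.04], [0, 0, -0.05], [0, 0, -0.06], [0, 0, -0.069], [0, 0, -0.076], [0, 0, -0.081], [0, 0, -0.085]], yaw=[0, 0, 0, 0, 0, 0, 0, 0, 0, 0, 0, 0], fingers=[120, 120, 120, 120, 120, 120, 120, 120, 120, 120, 120, 120])

```text
clock: 18.6
position: [538.2, 14.6, 140.9]
ee_rot: [0.994, 0.111, 0.002, 0.001]
contact_force: [0.7, -0.6, -4.6]
gripper_width: 61.4
```

Call:
send_rows(translation=[[0, 0, 0], [0, 0, 0], [0, 0, 0]], yaw=[0, 0, 0], fingers=[120, 120, 120])

```text
clock: 18.9
position: [537.9, 14.5, 140.4]
ee_rot: [0.994, 0.111, 0.001, 0.001]
contact_force: [-0.2, -0.4, -5.5]
gripper_width: 60.8
```

Run:
```python
from h import *
im=snap('pics/w13')
cv2.imwrite('pics/c13.png',cv2.resize(im[130:320,0:340],None,fx=2.3,fy=2.3,interpolation=cv2.INTER_CUBIC))
s=get_image('scene'); cv2.imwrite('pics/s13.png',s)
cv2.imwrite('pics/c13s.png',cv2.resize(s[110:210,225:335],None,fx=6,fy=6,interpolation=cv2.INTER_CUBIC))
```

```text
t 18.9 pos [537.9  14.5 140.4] psi 12.71 zaxis [ 0.0027 -0.0013 -1.    ] F [-0.2 -0.4 -5.5] w 60.8 j [ 0.33  0.32 -0.34  0.   -0.91  1.46]
```

View pics/c13.png

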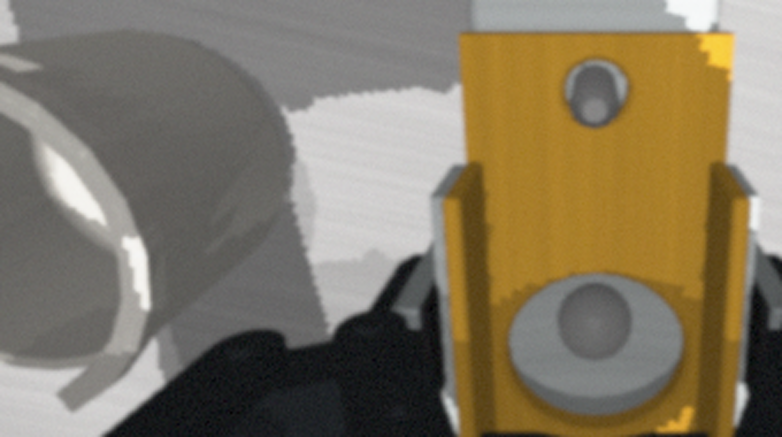

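View pics/c13s.png

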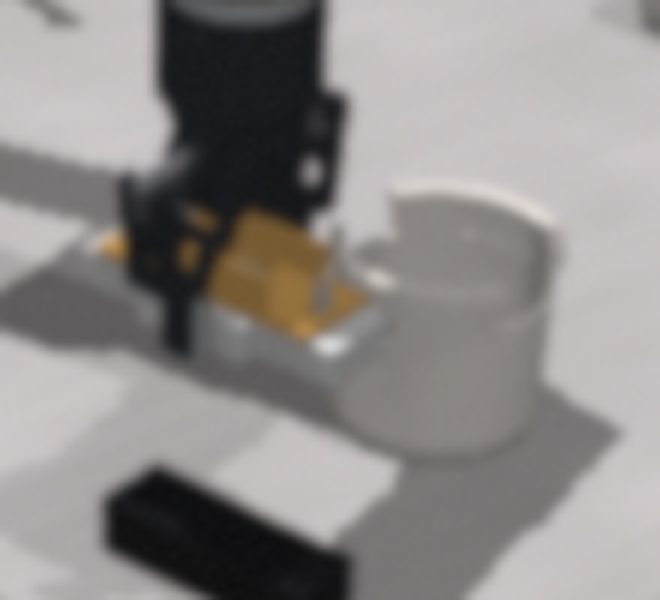

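Dish underside is now at z≈155, the ball is centred and the dish level. I'll carry it smoothly to the bowl axis at (481, 209) in small-acceleration steps.

Call:
send_rows(translation=[[0, -0.002, 0], [0, -0.005, 0], [-0.001, -0.01, 0], [-0.001, -0.016, 0], [-0.001, -0.024, 0], [-0.002, -0.032, 0], [-0.002, -0.041, 0], [-0.003, -0.049, 0], [-0.003, -0.057, 0], [-0.004, -0.063, 0], [-0.004, -0.067, 0], [-0.004, -0.068, 0]], yaw=[0, 0, 0, 0, 0, 0, 0, 0, 0, 0, 0, 0], fingers=[120, 120, 120, 120, 120, 120, 120, 120, 120, 120, 120, 120])

```text
clock: 20.2
position: [519.0, 80.4, 140.4]
ee_rot: [0.994, 0.111, 0.001, 0.001]
contact_force: [0.6, -0.5, -4.1]
gripper_width: 61.2
```

Call:
send_rows(translation=[[0, -0.002, 0], [0, -0.005, 0], [-0.001, -0.01, 0], [-0.001, -0.016, 0], [-0.001, -0.024, 0], [-0.002, -0.032, 0], [-0.002, -0.041, 0], [-0.003, -0.049, 0], [-0.003, -0.057, 0], [-0.004, -0.063, 0], [-0.004, -0.067, 0], [-0.004, -0.068, 0]], yaw=[0, 0, 0, 0, 0, 0, 0, 0, 0, 0, 0, 0], fingers=[120, 120, 120, 120, 120, 120, 120, 120, 120, 120, 120, 120])

```text
clock: 21.4
position: [500.0, 146.3, 140.3]
ee_rot: [0.994, 0.111, 0.001, 0.001]
contact_force: [-0.1, -0.1, -4.7]
gripper_width: 60.9
```

Run:
```python
from h import *
im=snap('pics/w14')
s=get_image('scene')
cv2.imwrite('pics/c14s.png',cv2.resize(s[110:210,225:335],None,fx=6,fy=6,interpolation=cv2.INTER_CUBIC))
```

```text
t 21.4 pos [500.  146.3 140.3] psi 12.78 zaxis [ 0.003  -0.0013 -1.    ] F [-0.1 -0.1 -4.7] w 60.9 j [ 0.6   0.3  -0.38  0.   -0.9   1.19]
```

View pics/w14.png

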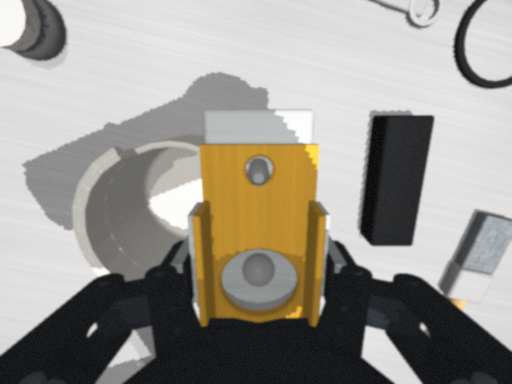

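View pics/c14s.png

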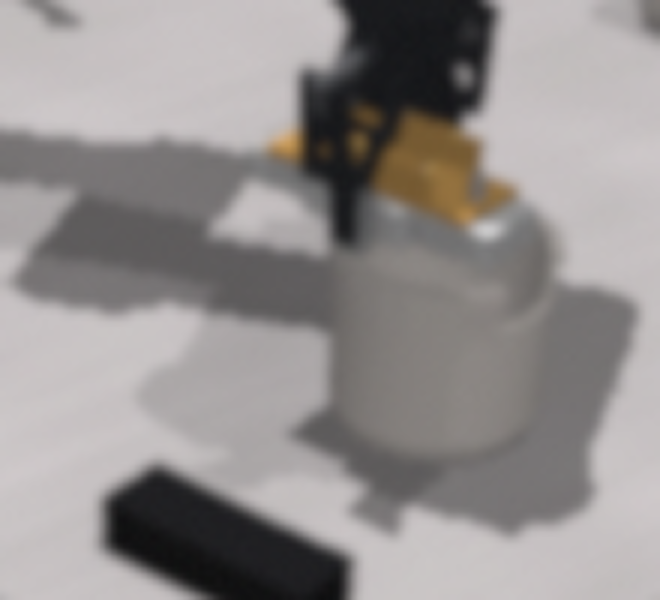

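Call:
send_rows(translation=[[0, -0.002, 0], [0, -0.005, 0], [-0.001, -0.01, 0], [-0.001, -0.016, 0], [-0.001, -0.024, 0], [-0.002, -0.032, 0], [-0.003, -0.041, 0], [-0.003, -0.049, 0], [-0.004, -0.056, 0], [-0.004, -0.061, 0], [-0.0045, -0.0645, 0], [-0.0045, -0.0655, 0]], yaw=[0, 0, 0, 0, 0, 0, 0, 0, 0, 0, 0, 0], fingers=[120, 120, 120, 120, 120, 120, 120, 120, 120, 120, 120, 120])

```text
clock: 22.7
position: [481.1, 209.2, 140.1]
ee_rot: [0.994, 0.111, 0.001, 0.001]
contact_force: [0.5, 0.2, -4.5]
gripper_width: 61.1
```

Call:
send_rows(translation=[[0, 0, 0], [0, 0, 0], [0, 0, 0], [0, 0, 0]], yaw=[0, 0, 0, 0], fingers=[120, 120, 120, 120])

```text
clock: 23.1
position: [481.2, 209.0, 140.1]
ee_rot: [0.994, 0.111, 0.001, 0.001]
contact_force: [0.3, 0.1, -4.5]
gripper_width: 61.1
```

Run:
```python
from h import *
im=snap('pics/w15')
cv2.imwrite('pics/c15.png',cv2.resize(im[90:330,130:390],None,fx=2.4,fy=2.4,interpolation=cv2.INTER_CUBIC))
t=get_image('top'); cv2.imwrite('pics/c15t.png',cv2.resize(t[180:280,130:260],None,fx=6,fy=6,interpolation=cv2.INTER_CUBIC))
s=get_image('scene'); cv2.imwrite('pics/c15s.png',cv2.resize(s[110:210,235:345],None,fx=6,fy=6,interpolation=cv2.INTER_CUBIC))
```

```text
t 23.1 pos [481.2 209.  140.1] psi 12.76 zaxis [ 0.0029 -0.0014 -1.    ] F [ 0.3  0.1 -4.5] w 61.1 j [ 0.72  0.3  -0.37  0.   -0.9   1.07]
```

View pics/c15.png

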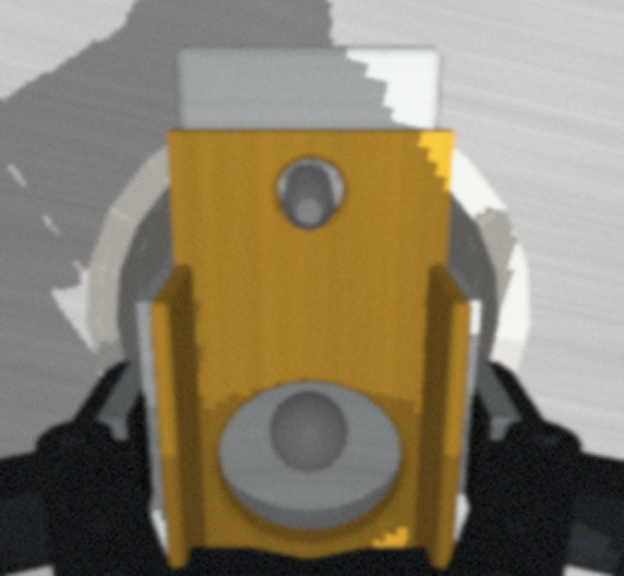

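View pics/c15t.png

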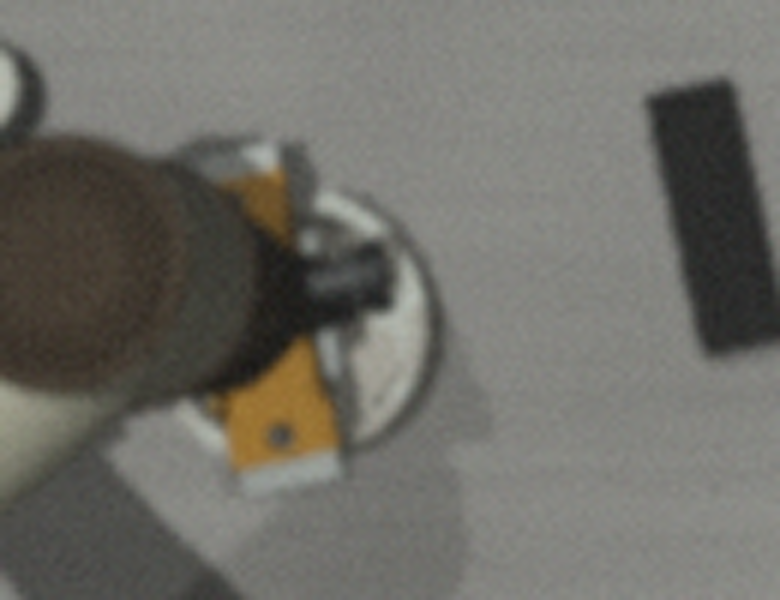

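View pics/c15s.png

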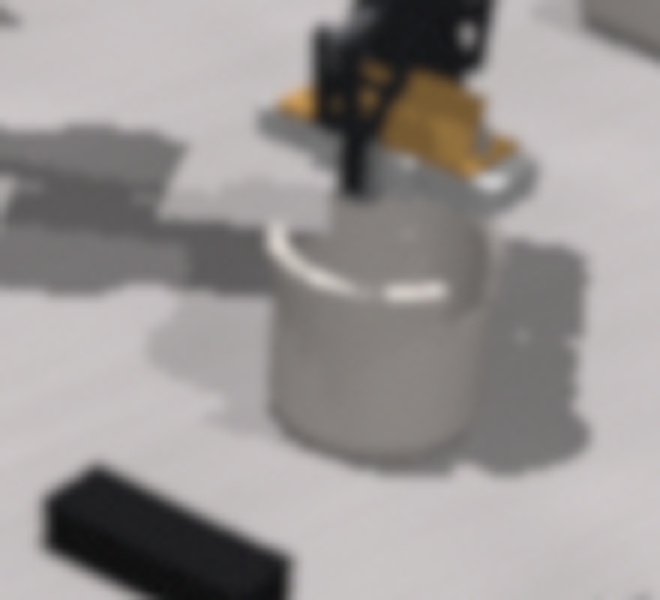

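Run:
```python
from h import *
cam=wcam('pics/w15'); f=lambda p:np.array(p)/2.4+[130,90]-.3
P=onplane(cam,f([(88,290),(95,250),(112,208),(138,170),(165,146),(528,300),(522,265),(508,225),(485,185),(460,155)]),110)[:,:2]
A=np.c_[2*P,np.ones(len(P))]; c=np.linalg.lstsq(A,(P**2).sum(1),rcond=None)[0]; print('bowl',c[:2],np.sqrt(c[2]+c[:2]@c[:2]))
tc=np.load('pics/w15.npy')[:3]; print(tc)
D=onplane(cam,f([(180,47),(438,47)]),175)[:,:2]; print('wing end',D,D.mean(0),np.linalg.norm(D[0]-D[1]))
d=D[1]-D[0]; print('dish yaw',np.degrees(np.arctan2(d[1],d[0]))+90)
yaw=np.radians(12.76); print('dish centre',D.mean(0)-75*np.array([np.cos(yaw),np.sin(yaw)]))
```

```text
bowl [480.8088802  209.31934689] 63.38598910593845
[481.16720077 208.97119022 140.13413233]
wing end [[549.10332772 245.4937718 ]
 [558.20583193 205.08252296]] [553.65457983 225.28814738] 41.4237204527276
dish yaw 12.693841624357333
dish centre [480.50679582 208.7230728 ]
```

Dish centre is (480.5, 208.7) against bowl centre (480.8, 209.3), yaw 12.7° against notches at 12–15°, and the dish is about 45 mm above the rim with the ball centred and at rest. Handing in.

```bash
python3 -c "
from h import *
snap('pics/w16'); print(job_done())"
```

```text
t 23.25 pos [481.1 209.  140.1] psi 12.77 zaxis [ 0.0029 -0.0014 -1.    ] F [ 0.4 -0.3 -4.6] w 61.3 j [ 0.72  0.3  -0.37  0.   -0.9   1.07]
the job is handed in; nothing more can be done
None
```

I handed the job in at 23 s with the dish held level over the bowl, wings over the notches, but **I did not make the quarter turn you asked for**. The bowl did not match your description. All three cameras showed the notches within about 3° of parallel to the dish as it started. A fingertip lowered 15 mm into one notch met no contact. A quarter turn would have put the wings across the rim, so I kept the starting yaw. If the judge's bowl axis really is a quarter turn away, as the text says, the final-yaw check will fail.

- **Guard:** I lowered it over both pins. It touched at about 5 N, at the height expected for flush, and I released it there.
- **Lift and carry:** I gripped the dish by its flat sides, lifted it and carried it to the bowl with small accelerations.

Last checks before handing in:

| Check | Measured | Allowed |
|---|---|---|
| Distance from the bowl's axis | about 1 mm | 15 mm |
| Underside above the rim | about 45 mm | 12–100 mm |
| Dish yaw | 12.7° | within 6.9° of the notches (three readings, 12–15.5°) |
| Tool tilt | about 0.003 rad | 0.06 rad (for the dish) |
| Load | about 4.6 N | none; matches dish plus guard |

- **Judged by eye:** the guard sat on both pins, and the ball stayed in the same place near the middle of the guard's hole in every wrist picture.
- **Disagreement:** my first rough readings from the top camera were 5–10 mm off the wrist camera's, so I used the wrist values.
- **Not checked:** I did not re-measure the bystanders at the end. I had no contact with them.

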